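# Open the microscope's sample clamp and hold it up

### The job

Get the small microscope ready for a sample change: swing its lamp arm up from over the stage until it stands straight upright and leave it there. Then pull the sample clamp's spring latch out sideways until the ball is free, lift the clamp's front end off its ball by about 60 mm, and finish while still holding it up in the gripper - do not lower it or let go. Leave the sample cartridge in its seat and everything else on the bench undisturbed.

Things in the scene. Friction and masses are not known exactly. Their poses are not given: they have to be found in the camera images.
- scope: Low black microscope, fixed to the bench: a box 200 (x) x 280 (y) x 85 mm high whose flat steel deck, 85 mm above the bench, carries the lamp arm, the clamp and the sample. Origin at the centre of its underside, z up; its x points away from the robot, y to the left, at zero yaw; it is placed with some yaw. All 'microscope frame' words below use it.
- lamp (a joint): Tilt of the lamp arm, rad: 0 = arm level over the stage, reaching to the microscope's -y from its column; pi/2 (1.571) = straight upright; limits 0 and 2.0. A friction hinge along the microscope's x: stays where it is left; moving it takes about 2 to 4 N at the grip end.
- lamp_pivot (a point): Centre of the lamp arm's hinge, atop the column (30 x 36 mm) at the deck's left, at (0, 85, 160) mm in the microscope frame.
- lamp_grip (a point): Grip point near the free end of the lamp arm, 148 mm from the pivot: a plain aluminium tab 14 mm wide (along the hinge axis, microscope x), 10 mm thick, reaching 16 mm further out; its free inner part is 14 mm long, then comes the black round lamp head (42 mm diameter, centre 88 mm from the pivot, reaching 36 mm below the arm). Pinch it across its 14 mm width; it may pivot between the pads.
- clamp (a joint): Angle of the sample clamp about its hinge, rad: 0 = down on its ball, grows as the front end rises, limit 0.8. The front end is 130 mm from the hinge, so 50 mm of lift is 0.39 rad and 60 mm is 0.48 rad. It falls back if let go; about 2 N at the front lifts it once unlatched. While latched it cannot rise more than about 2 mm.
- clamp_pivot (a point): Centre of the clamp's hinge at the deck's far side, at (75, -25, 103) mm in the microscope frame; the hinge axis is the microscope's y.
- coupler (a point): Centre of the top face of the coupler, the aluminium socket (44 x 36 x 26 mm) at the clamp's front end (toward the robot) that caps a 20 mm steel ball on a stud; 39 mm above the deck when down.
- latch (a joint): Pull of the latch, m: 0 = sprung shut, its fork hooked under the ball's shoulder; pulled toward the microscope's -y, to the right; frees the ball from 0.010 on; stop at 0.016. Spring 4 N when shut, 10 N at the stop; springs back if let go.
- latch_tab (a point): Grip point on the latch's upright steel tab, right of the coupler (65 mm from its centre): tab 18 mm (x) x 10 mm (y, pull direction) in section, rising from the latch plate (top 11 mm above the deck) to 59 mm above the deck; this point lies 45 mm above the deck, 14 mm below the tab's top. The latch rides on the clamp and carries it: lifting the tab, once pulled, lifts the clamp. The tab moves and tilts with them; its axes are the microscope's when the clamp is down.
- cartridge: Clear sample cartridge 34 x 76 x 7 mm lying loose in its seat on the deck under the clamp bar. Origin at its underside's centre. Stays in its seat.
- vial: Not part of the job: stays where it stands. Small capped vial, 22 mm diameter, 42 mm high, loose on the deck near its front edge, left of the clamp. Origin at its underside.
- flask: Not part of the job: stays where it stands. Clear bottle with white cap, 64 mm diameter, 160 mm high. Origin at its underside.
- jar: Not part of the job: stays where it stands. Glass jar, 84 mm diameter, 100 mm high. Origin at its underside.
- tipbox: Not part of the job: stays where it stands. Tip box 80 x 120 x 56 mm. Origin at its underside.
- tuberack: Not part of the job: stays where it stands. Tube rack 70 x 130 x 42 mm. Origin at its underside.
- beaker: Not part of the job: stays where it stands. Glass beaker, 68 mm diameter, 85 mm high. Origin at its underside.

How it is judged (in metres and radians):
On the way, in this order (a step that is already met when the one before it is completed fails the run):
1. the lamp arm stands upright, the clamp still down (value of joint lamp between 1.42 and 1.72 rad and value of joint clamp below 0.03 rad), for 0.2 s.
2. the latch is pulled out sideways while the clamp is still on its ball (value of joint latch above 0.01 m and value of joint clamp below 0.06 rad), for 0.1 s.
At the end, for the whole second after the job is handed in: The lamp arm is upright within 8.5 degrees (1.42 to 1.72 rad), the clamp's front end is held still in the fingers at least 46 mm up (joint above 0.36 rad, fingers pressing on the clamp or its latch with over 0.5 N), the cartridge within 10 mm and every bystander within 30 mm of its start (value of joint lamp between 1.42 and 1.72 rad and value of joint clamp above 0.36 rad and velocity of joint clamp between -0.1 and 0.1 rad/s and contact force between the fingers and clamp above 0.5 N and distance of cartridge from where it was at the start of the episode below 0.01 m and distance of each of vial, flask, jar, tipbox, tuberack, beaker from where it was at the start of the episode below 0.03 m); the arm keeps its last pose, push and grip.
It fails at once if the cartridge is knocked out of its seat (distance of cartridge from where it was at the start of the episode above 0.01 m).
It fails at once if a bystander is disturbed (distance of any of vial, flask, jar, tipbox, tuberack, beaker from where it was at the start of the episode above 0.03 m).
It also fails if it takes over 54 s, if anything falls off the work surface, if the arm or the gripper's body presses on something with over 40 N, if the wrist force passes 120 N, or if a joint passes its speed limit or range.

### The arm

A 6-joint arm with a two-finger parallel gripper is mounted at the origin on the work surface. World frame = base frame: x ahead of the robot, y to its left, z up, the work surface at z = 0. Lengths are in mm, angles in rad, forces in N, time in s.
With the tool pointing down it reaches from about 400 to 925 mm from the base axis. Payload 12.5 kg.
Tool frame: the origin (TCP) lies midway between the tips of the shut fingers; the grasp point (between the pads) lies 19 mm behind it (env.grip_depth is the distance from the TCP to the grasp point, in mm); z points along the fingers, y is the line along which they close (so a half turn about z gives the same grasp; the last joint's range is limited). The gripper opens to 95 mm and grips with 3 to 60 N. Pads are 20 mm wide; open, the fingers measure 119 mm over their backs; the gripper's body (75 mm by 180 mm) begins 59 mm behind the grasp point.
Start: joints at [-1.352, 0.491, 1.559, -0, 1.092, -0.106], TCP at [199.473, -592.335, 181.961] pointing down, gripper open.
Joint ranges: [-3.1, 3.1], [-0.84, 2.19], [0.05, 2.79], [-1.13, 4.28], [0.06, 2.93], [-2.69, 2.69]. Speed limits (rad/s): [2.22, 2.22, 2.79, 3.14, 3.14, 3.14].

### API

Orientations are given as [roll, pitch, yaw] about the fixed x, y, z axes, in that order (R = Rz(yaw) Ry(pitch) Rx(roll)).
In Python, from cell import monitor, viewer, order, env gives the robot as it stands.
- The arm moves only by the tool move_arm, never from a script. Its argument "moves" is one flat list of numbers, 4 for each row, row after row: the shift along the tool's x, y, z normalised to -1 to 1, where 1 is 0.15 m, then the turn about the tool's z normalised to -1 to 1, where 1 is pi/2 rad. A call has 1 to 10 rows; each row shifts and turns the commanded pose from where the row before left it, along the tool's axes as they then stand; what a row does not reach is not made up. A row lasts 1/8 s, in which the tool goes at most 62.5 mm and 10.7 degrees, less where a joint would pass 70% of its speed; a pose out of reach is approached as far as the arm can. A call with a number of a shift or a turn outside -1 to 1 is refused whole. A call with a gripper value outside its range is refused whole. "claw" is the finger opening in mm, from 0 to 95.1, set as the call begins (left out, the last holds). The fingers move at their own pace and stop on an object; the grip force is fixed at half the most. Time passes only in rows, so rows that do not move let the fingers close. It gives the time, the measured TCP pose, the force, the opening and the grip force at its end, in the units of the state.
- monitor.state(): the state, without advancing time (a new reading comes with each control period).
- viewer.read_camera(name): name is "side" or "top" or "wrist"; returns the picture (400x640x3 uint8, red, green, blue); there is no depth.
- viewer.camera_info(name): a dict with "K" (3x3 intrinsics, pixels), "camera_from_world" (4x4, takes a point from world to camera coordinates). Camera axes: x right, y down, z forward; pixel columns grow to the right and rows downward; lengths in mm; the calibration is good to about 2 mm. A picture is of the moment at which its call begins: read the wrist's pose just before it. camera_info takes no time and is no camera call; for the wrist camera it gives the pose at the moment of the call.
- order.job_done(): hands the job in; it is judged then, once.
The state is a dict: "t": time; "joints": joint angles; "qvel": joint speeds; "tau": joint torques, N m; "eef_pos": TCP position; "tcp_rot": TCP orientation; "ft_force": force on the tool from outside, world axes, zero at the start; "moment": the same for the moment, N m; "opening": opening from 0.0 (shut) to 1.0 (fully open); "grip_force": force on a finger pad.
Only numpy, scipy, OpenCV 4.12 (cv2) and the standard library are available. Lean on these libraries where they do the work, as an engineer would, in place of code of your own. Each camera call takes 0.05 s, during which the arm holds its last target. There are 200 camera calls.

## Working session

There is one attempt and no reset: what is moved stays moved. The work goes in short steps, Python scripts to look and compute and a tool call to move; the robot and the scene stay as the last step left them, time stands still between calls to the robot, and variables do not carry over. Pictures are saved under pics/ and viewed, at most 10 in all, crops included, and the job is handed in when it is done.

Besides the shell and the picture viewer there is one more tool, called after "Emit:" as a command line: name --argument value ..., lists and objects as JSON in quotes. move_arm: Moves the arm, as the interface text tells. Scaled input: -1 to 1 covers 0.15 m each way for a shift and pi/2 rad each way for a turn. Its arguments: {"type":"object","properties":{"moves":{"type":"array"},"claw":{"type":"number"}},"required":["moves"]}

```bash
ls; mkdir -p pics; python3 - <<'E'
from cell import monitor, viewer, order, env
import cv2,numpy as np
print(monitor.state())
for n in("top","side"):
    im=viewer.read_camera(n); cv2.imwrite(f"pics/{n}0.png",im[:,:,::-1]); i=viewer.camera_info(n); print(n,i["K"],np.round(i["camera_from_world"],3))
E
```

```text
pics
{'t': 0.0, 'joints': array([-1.35160582e+00,  4.91537393e-01,  1.55945530e+00, -2.87121275e-05,
        1.09173355e+00, -1.05605536e-01]), 'qvel': array([-0.00039578,  0.00083749, -0.00039703,  0.00225542, -0.00043773,
       -0.00193806]), 'tau': array([ 9.46956206e-04, -6.12639141e+01, -2.58182949e+01,  6.94249989e-02,
        4.82248224e-02, -7.15607302e-05]), 'eef_pos': array([ 199.39374617, -592.03008226,  181.37354001]), 'tcp_rot': array([-3.14046270e+00, -9.41669467e-05,  3.24809244e-01]), 'ft_force': array([ 0.25270057,  0.05762272, -0.71836119]), 'moment': array([0.00748674, 0.05580649, 0.02385441]), 'grip_force': 0.0, 'opening': 0.998770537623168}
top [[446.7925697   0.        312.053689 ]
 [  0.        446.7925697 202.2673154]
 [  0.          0.          1.       ]] [[ 1.600000e-02 -1.000000e+00 -1.100000e-02  7.489000e+00]
 [-9.980000e-01 -1.500000e-02 -6.200000e-02  5.503650e+02]
 [ 6.200000e-02  1.200000e-02 -9.980000e-01  1.433668e+03]
 [ 0.000000e+00  0.000000e+00  0.000000e+00  1.000000e+00]]
side [[426.80503812   0.         321.4676635 ]
 [  0.         426.80503812 202.31217675]
 [  0.           0.           1.        ]] [[-8.96000e-01 -4.43000e-01  7.00000e-03  4.45532e+02]
 [-3.33000e-01  6.63000e-01 -6.70000e-01  2.66744e+02]
 [ 2.93000e-01 -6.03000e-01 -7.42000e-01  1.06716e+03]
 [ 0.00000e+00  0.00000e+00  0.00000e+00  1.00000e+00]]
```

View pics/top0.png

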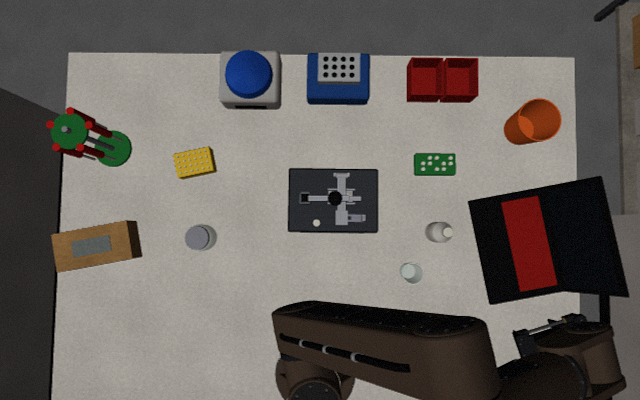

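View pics/side0.png

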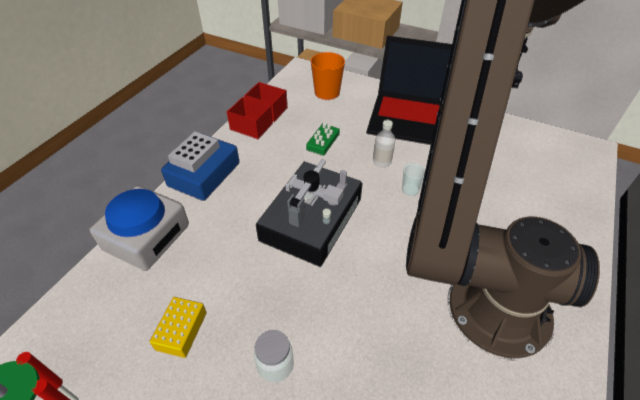

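The top view shows the scope at about (289–377, 169–232). The column is at (305,198), the lamp head at (335,198), the coupler at (342,215) and the latch tab at about (360,218). The flask is at (440,232) and the beaker at (410,272).

```bash
cat > h.py <<'E'
from cell import monitor, viewer, order, env
import cv2,numpy as np
from scipy.spatial.transform import Rotation as R
def ray(info,px,z):
    K,T=info["K"],np.array(info["camera_from_world"]); r=T[:3,:3]; c=-r.T@T[:3,3]
    d=r.T@np.linalg.inv(K)@np.array([px[0],px[1],1.]); return c+d*(z-c[2])/d[2]
def proj(info,p):
    q=np.array(info["camera_from_world"])@np.append(p,1); q=info["K"]@q[:3]; return q[:2]/q[2]
E
python3 - <<'E'
from h import *
im=cv2.imread("pics/top0.png"); i=viewer.camera_info("top")
g=im.max(2); m=np.zeros_like(g); m[150:250,270:395]=(g[150:250,270:395]<75)*255
m=cv2.morphologyEx(m,cv2.MORPH_CLOSE,np.ones((25,25)))
c=max(cv2.findContours(m,0,2)[0],key=cv2.contourArea); r=cv2.minAreaRect(c); print(r)
P=np.array([ray(i,p,85) for p in cv2.boxPoints(r)]); print(P.round(1)); print(P.mean(0), [np.linalg.norm(P[k]-P[k-1]).round(1) for k in range(4)])
cr=cv2.resize(im[160:245,280:390],None,fx=7,fy=7,interpolation=cv2.INTER_CUBIC);cv2.imwrite("pics/topc.png",cr)
E
```

```text
((332.5, 200.0), (64.0, 89.0), 90.0)
[[ 651.7   91.6   85. ]
 [ 655.6 -184.9   85. ]
 [ 457.3 -186.2   85. ]
 [ 453.    87.9   85. ]]
[554.37652056 -47.89905259  85.        ] [np.float64(198.7), np.float64(276.6), np.float64(198.3), np.float64(274.1)]
```

View pics/topc.png

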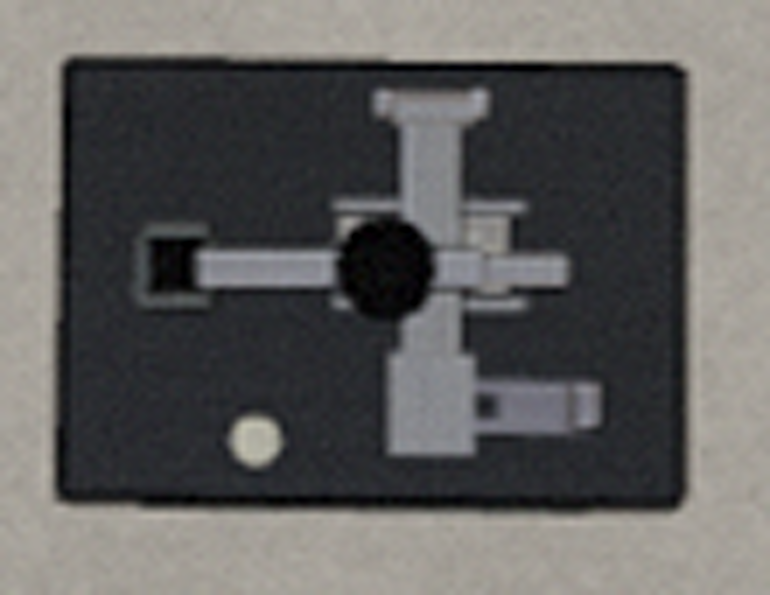

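The crop shows the deck corners at crop px (66,60), (686,66), (684,508) and (60,500). The lamp tab ends at (568,270), the coupler top is centred at (432,404), and the latch tab top is near (586,406).

```bash
python3 - <<'E'
from h import *
i=viewer.camera_info("top")
f=lambda x,y,z: ray(i,((x+.5)/7-.5+280,(y+.5)/7-.5+160),z)
C=np.array([f(*c,85) for c in [(66,60),(686,66),(684,508),(60,500)]])
L=C[0]-C[1]; L2=C[3]-C[2]
yaws=[np.arctan2(-v[0],v[1]) for v in (L,L2)]+[np.arctan2(v[1],v[0]) for v in (C[0]-C[3],C[1]-C[2])]
print(C.round(1),np.degrees(yaws))
lt=f(568,270,160); cp=f(432,404,124); tb=f(586,406,144); hg=f(432,104,110); col=f(173,264,155)
print("lamp tip",lt,"coupler",cp,"tab",tb,"hinge",hg,"col",col)
c=C.mean(0)[:2]
for yd in (0,-.5,-1,-1.5):
  y=np.radians(yd);Rz=np.array([[np.cos(y),-np.sin(y)],[np.sin(y),np.cos(y)]])
  print(yd,[((p[:2]-c)@Rz).round(1) for p in (lt,cp,tb,hg,col)])
E
```

```text
[[ 651.3   88.5   85. ]
 [ 652.5 -186.7   85. ]
 [ 456.8 -187.1   85. ]
 [ 456.1   87.5   85. ]] [0.25196884 0.16506125 0.30482808 0.115246  ]
lamp tip [ 555.49340657 -127.93338736  160.        ] coupler [499.70296368 -73.7330385  124.        ] tab [ 499.2597028  -137.58044147  144.        ] hinge [630.76970935 -72.97955014 110.        ] col [555.92261095  37.36032511 155.        ]
0 [array([  1.3, -78.5]), array([-54.5, -24.3]), array([-54.9, -88.1]), array([ 76.6, -23.5]), array([ 1.8, 86.8])]
-0.5 [array([  2. , -78.5]), array([-54.2, -24.8]), array([-54.1, -88.6]), array([ 76.8, -22.9]), array([ 1. , 86.8])]
-1 [array([  2.7, -78.5]), array([-54. , -25.2]), array([-53.4, -89.1]), array([ 77. , -22.2]), array([ 0.2, 86.8])]
-1.5 [array([  3.4, -78.4]), array([-53.8, -25.7]), array([-52.6, -89.5]), array([ 77.2, -21.5]), array([-0.5, 86.8])]
```

Emit:
move_arm --moves '[0,0,-0.17,-0.113,0,0,-0.17,-0.113,0,0,-0.17,-0.113,0,0,-0.17,-0.113,0,0,-0.17,-0.113,0,0,-0.17,-0.113,0,0,-0.17,-0.113,0,0,0,0,0,0,0,0]' --claw 50

```text
t: 1.23
eef_pos: [199.4, -592.0, 359.1]
tcp_rot: [-3.141, -0.002, 1.563]
ft_force: [0.4, 0.4, -1.2]
opening: 0.527
grip_force: 0.0
```

Emit:
move_arm --moves '[0.31,0.23,0,0,0.31,0.23,0,0,0.31,0.23,0,0,0.31,0.23,0,0,0.31,0.23,0,0,0.31,0.23,0,0,0.31,0.23,0,0,0.31,0.23,0,0,0.31,0.23,0,0,0,0,0,0]'

```text
t: 2.48
eef_pos: [512.6, -171.9, 358.8]
tcp_rot: [-3.14, -0.001, 1.569]
ft_force: [-1.0, -0.2, -1.2]
opening: 0.526
grip_force: 0.0
```

Emit:
move_arm --moves '[0.18,0.14,0.2,0,0.18,0.14,0.2,0,0,0,0.2,0,0,0,0,0,0,0,0,0]'

```text
t: 3.1
eef_pos: [553.6, -121.9, 271.2]
tcp_rot: [3.141, 0.0, 1.565]
ft_force: [0.5, 0.0, 0.5]
opening: 0.527
grip_force: 0.0
```

```bash
python3 - <<'E'
from h import *
s=monitor.state(); print(s["eef_pos"]); i=viewer.camera_info("wrist")
im=viewer.read_camera("wrist"); cv2.imwrite("pics/w1.png",im[:,:,::-1])
for n,p in dict(grip=[555.5,-112,160],tip=[555.5,-128,160],tab=[500,-139,144],coup=[500,-74,124],pivot=[555.5,36,160]).items(): print(n,proj(i,p))
E
```

```text
[ 553.62262803 -121.87244133  271.24608991]
grip [326.80335032 169.7383225 ]
tip [326.89792042 186.59096926]
tab [270.79115937 194.1324269 ]
coup [270.99624101 126.24202695]
pivot [325.80715677  -7.78604066]
```

View pics/w1.png

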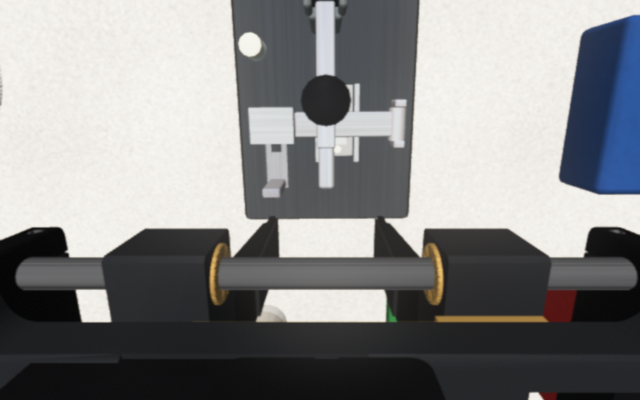

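The wrist view confirms the estimates: the lamp tab tip is at (326,187) and the coupler at (271,126), within about 1 px of prediction. I'll descend and grip the tab.

Emit:
move_arm --moves '[0.033,0.012,0.2,0,0,0,0.2,0,0,0,0.2,0,0,0,0.15,0,0,0,0.08,0,0,0,0,0,0,0,0,0]'

```text
t: 4.03
eef_pos: [555.9, -116.4, 147.0]
tcp_rot: [3.14, 0.001, 1.567]
ft_force: [-0.1, -0.2, 0.1]
opening: 0.526
grip_force: 0.0
```

Emit:
move_arm --moves '[0,0,0,0,0,0,0,0,0,0,0,0,0,0,0,0,0,0,0,0]' --claw 0

```text
t: 4.65
eef_pos: [555.4, -116.1, 145.9]
tcp_rot: [-3.142, 0.0, 1.567]
ft_force: [-0.4, 1.1, 0.2]
opening: 0.057
grip_force: 0.0
```

```bash
python3 - <<'E'
from h import *
print(monitor.state()["opening"],monitor.state()["grip_force"])
w=viewer.read_camera("wrist"); s=viewer.read_camera("side")
s=cv2.resize(s[140:270,230:400],None,fx=3,fy=3,interpolation=2)
o=np.zeros((400,800,3),np.uint8); o[:390,:510]=s; o[:290,510:]=w[0:290,180:470]; cv2.imwrite("pics/w2.png",o[:,:,::-1])
E
```

```text
0.05685872368609162 0.0
```

View pics/w2.png

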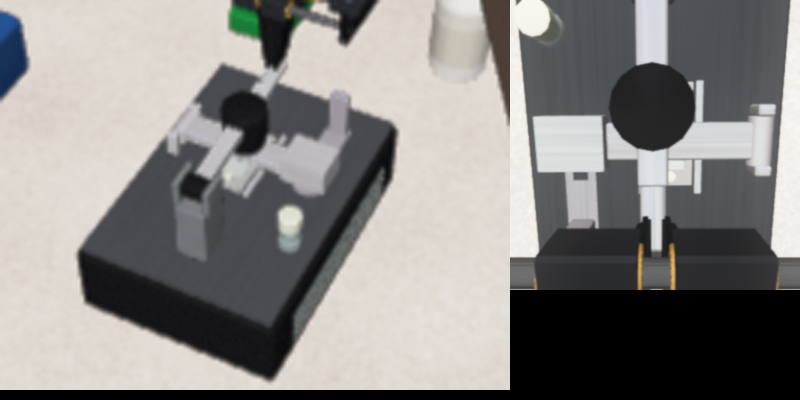

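Emit:
move_arm --moves '[0,0,0,0,0,0,0,0,0,0,0,0]'

```text
t: 5.12
eef_pos: [555.5, -116.1, 145.9]
tcp_rot: [3.142, 0.0, 1.567]
ft_force: [0.5, -0.5, -0.4]
opening: 0.007
grip_force: 0.0
```

```bash
python3 - <<'E'
from h import *
i=viewer.camera_info("side")
for n,p in dict(tcp=[555.5,-116,146],tip=[555.5,-128,160],tabtop=[500,-139,144],pivot=[555.5,36,160]).items():
    q=proj(i,p); print(n,q,(q-[230,140])*3)
s=viewer.read_camera("side"); w=viewer.read_camera("wrist")
o=np.zeros((480,800,3),np.uint8); o[:,:480]=cv2.resize(s[130:190,290:350],None,fx=8,fy=8,interpolation=2); o[:320,480:]=cv2.resize(w[150:310,240:400],None,fx=2,fy=2); cv2.imwrite("pics/w3.png",o[:,:,::-1])
E
```

```text
tcp [321.45834528 168.99922963] [274.37503583  86.9976889 ]
tip [323.40252238 162.68125692] [280.20756713  68.04377076]
tabtop [342.94443201 170.61093895] [338.83329604  91.83281685]
pivot [295.09929053 201.69612979] [195.2978716  185.08838938]
```

View pics/w3.png

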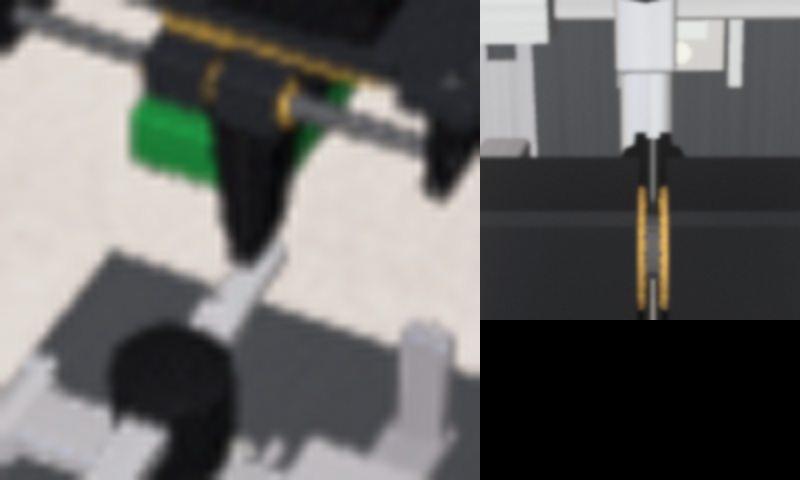

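```bash
python3 - <<'E'
from h import *
print(env.grip_depth, [a for a in dir(env) if a[0]!='_'])
i=viewer.camera_info("wrist");j=viewer.camera_info("side")
for z in (146,156,166,176): print(z,proj(i,[555.5,-116,z]),proj(i,[555.5,-106,z]),proj(j,[555.5,-116,z]))
print(np.linalg.inv(i["camera_from_world"])[:3,3],monitor.state()["eef_pos"])
E
```

```text
18.8 ['IKError', 'grip_depth']
146 [324.54682182 217.35172431] [324.46071956 201.7299377 ] [321.45834528 168.99922963]
156 [324.48772119 222.64974867] [324.39672713 206.33178243] [321.4825567 166.3737964]
166 [324.42265542 228.4825141 ] [324.32619472 211.40393252] [321.50707352 163.71524715]
176 [324.35067337 234.93528227] [324.24806577 217.02236783] [321.53190154 161.02295136]
[556.54974091 -49.92043979 347.91765942] [ 555.44567111 -116.12972878  145.9235234 ]
```

The fingers shut on nothing. In the side view the tips end at about z≈167, just above the tab, so they reach about 20 mm less than the TCP implies. I'll reopen, go 22 mm lower and close again.

Emit:
move_arm --moves '[0,0,0,0,0,0,0,0,0,0,0,0,0,0,0,0,0,0,0.07,0,0,0,0.08,0,0,0,0,0]' --claw 50

```text
t: 6.1
eef_pos: [554.8, -115.9, 122.0]
tcp_rot: [-3.139, -0.001, 1.567]
ft_force: [0.2, -0.3, 0.3]
opening: 0.526
grip_force: 0.0
```

Emit:
move_arm --moves '[0,0,0,0,0,0,0,0,0,0,0,0,0,0,0,0,0,0,0,0,0,0,0,0]' --claw 0

```text
t: 6.85
eef_pos: [553.7, -116.1, 123.1]
tcp_rot: [-3.138, -0.0, 1.568]
ft_force: [-7.5, -1.8, 1.2]
opening: 0.147
grip_force: 30.0
```

Gripped: the opening reads 14 mm with 30 N. Next I'll swing the tab along the arc, with radius 152 mm about (y=36, z=160).

Emit:
move_arm --moves '[0.009,-0.008,-0.132,0,0.026,0,-0.13,0,0.043,0,-0.126,0,0.059,0,-0.119,0,0.074,0,-0.11,0,0.087,0,-0.1,0,0,0,0,0]'

```text
t: 7.72
eef_pos: [553.6, -69.5, 231.3]
tcp_rot: [-3.14, -0.001, 1.568]
ft_force: [-2.3, 6.6, -5.8]
opening: 0.143
grip_force: 30.0
```

Emit:
move_arm --moves '[0.1,0,-0.087,0,0.11,0,-0.074,0,0.119,0,-0.059,0,0.126,0,-0.043,0,0.13,0,-0.026,0,0.132,0,-0.009,0,0,0,0,0]'

```text
t: 8.6
eef_pos: [553.5, 37.8, 275.9]
tcp_rot: [-3.139, 0.0, 1.569]
ft_force: [-7.9, 1.0, -12.2]
opening: 0.145
grip_force: 30.0
```

```bash
python3 - <<'E'
from h import *
s=viewer.read_camera("side")
j=viewer.camera_info("side")
for p in ([554,36,160],[554,36,324],[554,11,322]): print(((proj(j,p)-[270,110])*5).round(0))
cv2.imwrite("pics/s4.png",cv2.resize(s[110:220,270:390],None,fx=5,fy=5,interpolation=2)[:,:,::-1])
E
```

```text
[128. 459.]
[114. 217.]
[141. 188.]
```

View pics/s4.png

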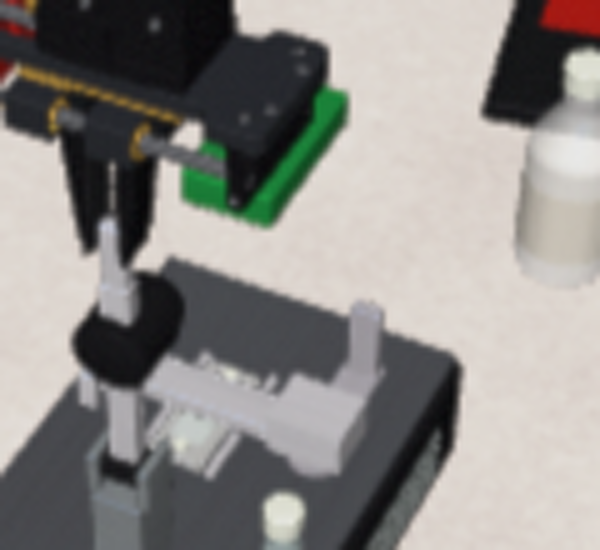

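The side view shows the lamp arm upright, with its tip at (108,220) directly above the pivot at (122,459). I'll release it, retreat upward and turn.

Emit:
move_arm --moves '[0,0,0,0,0,0,0,0,0,0,0,0,0,0,-0.15,0,0,0,-0.25,0,0,0,-0.25,0,0,0,-0.1,0,0,0,0,0]' --claw 40

```text
t: 9.65
eef_pos: [555.0, 36.1, 388.4]
tcp_rot: [3.14, 0.0, 1.567]
ft_force: [-0.2, -0.3, 0.3]
opening: 0.423
grip_force: 0.0
```

Emit:
move_arm --moves '[-0.15,0,0,0.112,0,0,0,0.112,0,0,0,0.112,0,0,0,0.112,0,0,0,0.112,0,0,0,0.112,0,0,0,0.112,0,0,0,0.112,0,0,0,0.104,0,0,0,0]'

```text
t: 10.9
eef_pos: [554.5, 13.6, 386.6]
tcp_rot: [-3.141, 0.002, -0.002]
ft_force: [0.7, 0.6, -0.9]
opening: 0.42
grip_force: 0.0
```

Emit:
move_arm --moves '[-0.09,0.254,0,0,-0.09,0.254,0,0,-0.09,0.254,0,0,-0.09,0.254,0,0,0,0,0.35,0,0,0,0.35,0,0,0,0.3,0,0,0,0,0,0,0,0,0]'

```text
t: 12.02
eef_pos: [500.8, -138.8, 239.5]
tcp_rot: [3.141, -0.001, -0.002]
ft_force: [1.8, 0.1, -0.0]
opening: 0.418
grip_force: 0.0
```

```bash
python3 - <<'E'
from h import *
print(monitor.state()["eef_pos"]); i=viewer.camera_info("wrist")
im=viewer.read_camera("wrist"); cv2.imwrite("pics/w5.png",im[:,:,::-1])
for n,p in dict(tabtop=[500,-139,144],tabgrip=[500,-139,130],coup=[500,-74,124]).items(): print(n,proj(i,p))
print(viewer.camera_info("wrist")["camera_from_world"].round(3).tolist() if 0 else "")
E
```

```text
[ 500.83076447 -138.80604699  239.54623495]
tabtop [325.7019457  186.60407979]
tabgrip [325.69637301 183.25159338]
coup [256.95316799 182.08525119]
```

View pics/w5.png

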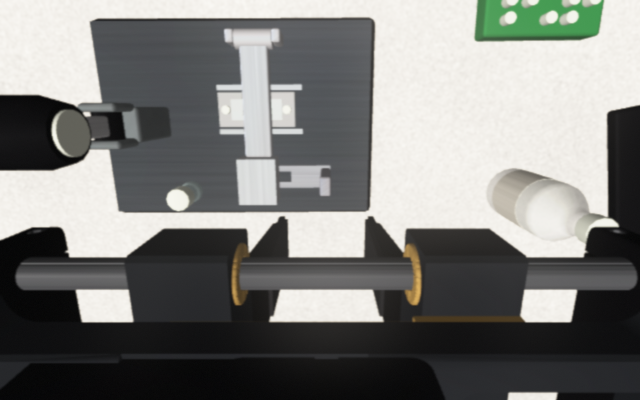

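The wrist view shows the latch tab top at about (325,186), as predicted, and the lamp still upright. I'll descend and grip the latch tab.

Emit:
move_arm --moves '[0,0,0.3,0,0,0,0.25,0,0,0,0.2,0,0,0,0.1,0,0,0,0.06,0,0,0,0,0]'

```text
t: 12.82
eef_pos: [500.5, -138.7, 102.2]
tcp_rot: [3.141, -0.001, -0.003]
ft_force: [0.7, -1.5, 0.2]
opening: 0.418
grip_force: 0.0
```

Emit:
move_arm --moves '[0,0,0,0,0,0,0,0,0,0,0,0,0,0,0,0,0,0,0,0]' --claw 0

```text
t: 13.45
eef_pos: [500.2, -138.2, 101.8]
tcp_rot: [-3.141, -0.0, -0.003]
ft_force: [0.6, 4.1, 2.3]
opening: 0.103
grip_force: 30.0
```

Emit:
move_arm --moves '[0,0.03,0,0,0,0.03,0,0,0,0.035,0,0,0,0,0,0,0,0,0,0,0,0,0,0]'

```text
t: 14.2
eef_pos: [500.1, -152.0, 101.7]
tcp_rot: [-3.14, 0.0, -0.004]
ft_force: [1.4, 8.3, 1.5]
opening: 0.099
grip_force: 30.0
```

Emit:
move_arm --moves '[0,0.012,0,0,0,0,0,0,0,0,0,0]'

```text
t: 14.58
eef_pos: [500.2, -153.7, 101.7]
tcp_rot: [-3.14, -0.0, -0.004]
ft_force: [2.1, 10.0, 2.2]
opening: 0.1
grip_force: 30.0
```

Emit:
move_arm --moves '[0.01,0,-0.043,0,0.012,0,-0.042,0,0.015,0,-0.042,0,0.016,0,-0.041,0]'

```text
t: 15.08
eef_pos: [507.2, -153.3, 126.2]
tcp_rot: [-3.139, 0.003, -0.004]
ft_force: [1.3, 9.0, -4.6]
opening: 0.099
grip_force: 30.0
```

Fz is only about −5 N, so the clamp is free and rising. I'll continue along the arc.

Emit:
move_arm --moves '[0.019,0,-0.04,0,0.02,0,-0.039,0,0.023,0,-0.038,0,0.024,0,-0.037,0,0.026,0,-0.036,0,0.028,0,-0.034,0,0,0,0,0,0,0,0,0]'

```text
t: 16.08
eef_pos: [527.9, -153.2, 159.6]
tcp_rot: [-3.139, 0.003, -0.003]
ft_force: [-1.4, 9.1, -2.6]
opening: 0.101
grip_force: 30.0
```

```bash
python3 - <<'E'
from h import *
s=viewer.read_camera("side"); w=viewer.read_camera("wrist")
o=np.zeros((500,800,3),np.uint8); o[:440,:480]=cv2.resize(s[110:220,270:390],None,fx=4,fy=4,interpolation=2); o[:300,480:]=w[0:300,70:390]; cv2.imwrite("pics/e6.png",o[:,:,::-1])
E
```

```text
(no output)
```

View pics/e6.png

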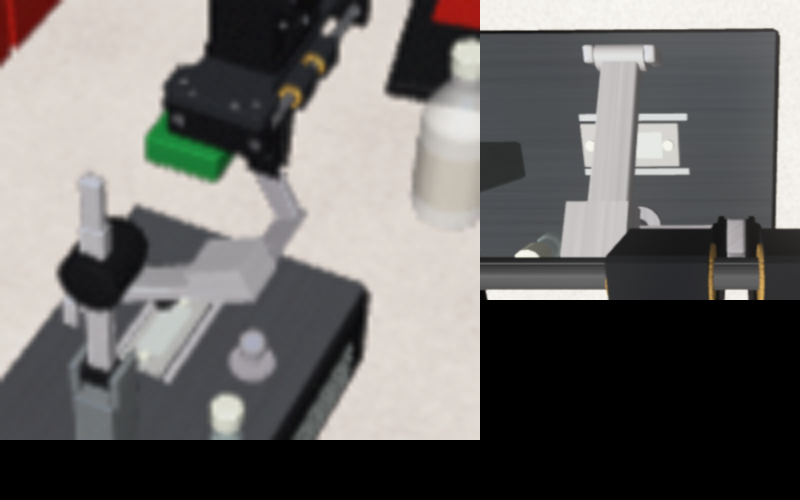

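The picture shows the ball exposed at (252,350), the clamp held up by its tab, the lamp upright and the cartridge still seated. I'll hand it in.

```bash
python3 -c "
from cell import order
print(order.job_done())"
```

```text
the job is handed in; nothing more can be done
None
```

I handed the job in at about 16 s of robot time: the lamp arm stands upright, and the gripper is holding the clamp about 60 mm up by its pulled latch tab. The cartridge was still seated in the last image; the hand-in gave no verdict.

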